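# Put the handheld meter away in the bench drawer

### The arm

A 7-joint arm with a two-finger parallel gripper is mounted at the origin on the work surface. World frame = base frame: x ahead of the robot, y to its left, z up, the work surface at z = 0. Lengths are in m, angles in rad, forces in N, time in s.
With the tool pointing down it reaches from about 0.4 to 0.85 m from the base axis. Payload 4.5 kg.
Tool frame: the origin (TCP) lies midway between the tips of the shut fingers; the grasp point (between the pads) lies 19 mm behind it (grip_point_offset is the distance from the TCP to the grasp point, in m); z points along the fingers, y is the line along which they close (so a half turn about z gives the same grasp; the last joint's range is limited). The gripper opens to 88 mm and grips with 3 to 60 N. Pads are 18 mm wide; open, the fingers measure 123 mm over their backs; the gripper's body (75 mm by 187 mm) begins 45 mm behind the grasp point.
Start: joints at [1.342, 0.689, -0.195, 1.565, 0.157, 0.902, -0.215], TCP at [0.162, -0.604, 0.239] pointing down, gripper open.
Joint ranges: [-3.01, 3.01], [-0.46, 2.08], [-1.47, 1.51], [0.13, 2.56], [-1, 4.14], [0.04, 2.09], [-2.66, 2.66]. Speed limits (rad/s): [2.57, 2.57, 3.14, 3.14, 3.14, 3.14, 3.14].

### API

Orientations are given as a unit quaternion [x, y, z, w].
In Python, from workcell import read_state, snapshot, hand_in, look_for, regions_of, grip_point_offset gives the robot as it stands.
- The arm moves only by the tool arm_command, never from a script. Its argument "targets" is a list that holds one entry, the list of rows, each a list of 5 numbers: the opening, from 0 (shut) to 1 (fully open), then the shift along the tool's x, y, z in m, then the turn about the tool's z in degrees. A call has 1 to 5 rows; each row is the pose to reach, as a shift and turn from the pose commanded when the call began, along the tool's axes at that moment; what a row does not reach only later rows make up. A row lasts 1/10 s, in which the tool goes at most 50 mm and 8.59 degrees, less where a joint would pass 70% of its speed; a pose out of reach is approached as far as the arm can. A call with a gripper value outside its range is refused whole. The fingers move at their own pace and stop on an object; the grip force is fixed at half the most. Time passes only in rows, so rows that repeat a pose let the fingers close. It gives the time, the measured TCP pose, the force, the opening and the grip force at its end, in the units of the state.
- read_state(): the state, without advancing time (a new reading comes with each control period).
- snapshot(name): name is "scene" or "top" or "wrist"; returns a dict with "pixels" (480x640x3 uint8, red, green, blue), "depth" (480x640 float32, m along the optical axis (not along the pixel's ray), 0 where there is no reading), "vfov" (degrees; the focal length in pixels is half the picture's height over the tangent of half this angle, whatever the lens; pixels are square), "cx", "cy" (the principal point, pixels), "rvec" (rotation vector, rad) and "tvec" (3), from world to camera coordinates, as OpenCV has them; the wrist camera has in their place "mount" (4x4, takes a point from camera to tool coordinates, whose origin is the TCP and whose axes are the flange's). Camera axes: x right, y down, z forward; pixel columns grow to the right and rows downward; lengths in m; the calibration is good to about 2 mm. A picture is of the moment at which its call begins: read the wrist's pose just before it.
- hand_in(): hands the job in; it is judged then, once.
Trained networks look in the newest picture that a camera, given by its name, has taken for a name from the list of things; names that differ only in an ending like _2 or _b are one class to them, and where a whole thing is asked for, a point or a joint stands for the part that bears it (a point fixed in the world has none). Each returns a list of dicts, best first, with "conf" (0 to 1); they miss things now and then, are a little off and sometimes report something else, mostly with a low value. They report only what shows in the picture. A call takes as long as a camera call.
- look_for(target, camera): "box" ([centre column, centre row, width, height] in pixels, round what is visible of it).
- regions_of(target, camera): "pixels" (480x640 bool, what is visible of it) and "box" ([centre column, centre row, width, height] in pixels, round what is visible of it).
The state is a dict: "t": time; "joint_positions": joint angles; "joint_vel": joint speeds; "joint_efforts": joint torques, N m; "position": TCP position; "ee_rot": TCP orientation; "contact_force": force on the tool from outside, world axes, zero at the start; "moment": the same for the moment, N m; "width": finger opening in m; "gripper_force": force on a finger pad.
Only numpy, scipy, OpenCV 4.12 (cv2) and the standard library are available. Lean on these libraries where they do the work, as an engineer would, in place of code of your own. Each camera call takes 0.05 s, during which the arm holds its last target. There are 200 camera calls.

### The job

Put the yellow handheld meter away in the bench drawer. First pull the drawer fully open; then take the standing meter off its charging plate, lay it down on its back (display up) on the blue mat and let go of it; then take it again and lay it flat, display up and head to the back, in the rear compartment of the drawer, reaching in over the cross divider and under the cabinet top, let go, and push the drawer fully shut. Never let the meter topple or drop, and leave the other things on the bench where they are.

Things in the scene. Friction and masses are not known exactly. Their poses are not given: they have to be found in the camera images.
- drawer (a joint): Drawer travel in m: 0 shut, 0.185 fully open against its stop. The drawer slides out of the cabinet along the cabinet's -x (towards the robot); friction holds it where it is left (a few N to move it).
- cabinet: Fixed white bench-top drawer unit, 282 deep (x) x 240 wide (y) x 116 mm high, its lid-like top 12 mm thick (underside 104 mm above the bench). Origin: bottom centre of its front face (the open face plane); +x points into the cabinet, z up. A tip box stands on it.
- drawer_handle (a point): Middle of the drawer's steel bar handle: round bar, 10 mm thick, 100 mm long along y, 82 mm above the bench, its axis 35 mm in front of the blue front panel (30 mm free between them), a 10 mm leg at each end. Panel 240 wide, 12 thick (outer face 12 mm before the cabinet's face when shut), from 12 to 102 mm above the bench. Axes as the cabinet's.
- compartment (a point): Middle of the front edge of the drawer's rear compartment floor (at the divider's rear face); moves with the drawer; axes as the cabinet's (+x to the back). Floor 18 mm above the bench, 178 (x) x 210 mm; divider 25 mm high, 6 thick; walls 45 high. Before the divider: a 70 mm pen space. With the drawer fully open the cabinet's face is 109 mm behind (+x of) this point; beyond is under the top.
- meter: Yellow handheld meter, a block 160 long (z) x 56 wide (y) x 36 mm thick (x), about 0.3 kg. It starts standing on the charging plate, display roughly away from the robot. Origin: centre of the foot's underside; +z runs from foot to head; display and keys on the -x face, display near the head; black strip on the head end's display side, black band round the foot. Display up: -x points up.
- meter_head (a point): Centre of the meter's head end (160 mm from the foot along the meter's z); axes as the meter's.
- meter_foot (a point): Centre of the meter's foot end; axes as the meter's.
- meter_mid (a point): Centre of the meter, 80 mm from the foot; axes as the meter's.
- charger: Fixed grey charging plate, 110 x 110 x 10 mm high. Origin: centre of its underside, on the bench.
- mat: Fixed blue mat, 150 (x) x 200 (y) x 3 mm thick. Origin: centre of its underside, on the bench. It and the charging plate may have swapped places.
- dishes: Bystander: stack of four petri dishes, 91 mm across, 56 mm high. Origin: centre of underside.
- dish_pair: Bystander: two stacked petri dishes, 91 mm across, 28 mm high. Origin: centre of underside.
- tip_box: Bystander: pipette tip box, 80 (x) x 120 (y) x 62 mm high, on the cabinet. Origin: centre of underside.
- jar: Bystander: glass jar, 68 mm across, 80 mm high. Origin: centre of underside.
- flask_a: Bystander: corked conical flask, 92 mm across, 163 mm high. Origin: centre of underside.
- flask_b: Bystander: corked conical flask, 92 mm across, 163 mm high. Origin: centre of underside.
- spray: Bystander: orange spray bottle with red trigger head, 68 mm across, 181 mm high. Origin: centre of underside.

How it is judged:
By the outcome, as a careful person would: the job done as asked, in the order asked, and still so for the second after the job is handed in, with the robot touching nothing.
It also fails if it takes over 72 s, if anything falls off the work surface, if the arm or the gripper's body presses on something with over 40 N, if the wrist force passes 120 N, or if a joint passes its speed limit or range.

## Working session

There is one attempt and no reset: what is moved stays moved. The work goes in short steps, Python scripts to look and compute and a tool call to move; the robot and the scene stay as the last step left them, time stands still between calls to the robot, and variables do not carry over. Pictures are saved under pics/ and viewed, at most 10 in all, crops included, and the job is handed in when it is done.

Besides the shell and the picture viewer there is one more tool, called by a JSON object that holds its "name" and its "arguments". arm_command: Moves the arm, as the interface text tells. Its arguments: {"type":"object","properties":{"targets":{"type":"array"}},"required":["targets"]}

```bash
ls; mkdir -p pics; cat > h.py <<'E'
import numpy as np, cv2, sys
from scipy.spatial.transform import Rotation as R
from workcell import *
np.set_printoptions(precision=4,suppress=True)
def cam(name):
    st=read_state(); s=snapshot(name)
    f=240/np.tan(np.radians(s['vfov'])/2)
    s['K']=np.array([[f,0,s['cx']],[0,f,s['cy']],[0,0,1]])
    if 'mount' in s:
        T=np.eye(4);T[:3,:3]=R.from_quat(st['ee_rot']).as_matrix();T[:3,3]=st['position']
        s['T']=T@np.array(s['mount'])
    else:
        W=np.eye(4);W[:3,:3]=R.from_rotvec(np.ravel(s['rvec'])).as_matrix();W[:3,3]=np.ravel(s['tvec'])
        s['T']=np.linalg.inv(W)
    return s
def world(s):
    v,u=np.mgrid[:480,:640]; d=s['depth']; K=s['K']
    p=np.stack([(u-K[0,2])/K[0,0]*d,(v-K[1,2])/K[1,1]*d,d],-1)
    return p@s['T'][:3,:3].T+s['T'][:3,3]
def save(s,n): cv2.imwrite('pics/'+n+'.png',s['pixels'][...,::-1])
def state():
    s=read_state(); print('t',s['t'],'p',np.array(s['position']),'q',np.array(s['ee_rot']));print(R.from_quat(s['ee_rot']).as_matrix()); print('F',np.array(s['contact_force']),'w',s['width'],s['gripper_force'],'j',np.array(s['joint_positions']))
E
cat > a.py <<'E'
from h import *
state(); print(grip_point_offset() if callable(grip_point_offset) else grip_point_offset)
for n in ['scene','top']:
    s=cam(n); save(s,n+'0'); P=world(s); print(n,s['T'][:3,3], s['T'][:3,2])
    for t in ['drawer','cabinet','drawer_handle','meter','charger','mat','dishes','dish_pair','tip_box','jar','flask_a','spray']:
        for r in regions_of(t,n)[:2]:
            q=P[r['pixels']&(s['depth']>0)]
            if len(q): print(t,round(r['conf'],2),np.round(r['box']),'med',np.median(q,0).round(3),'lo',np.percentile(q,2,0).round(3),'hi',np.percentile(q,98,0).round(3))
E
python3 a.py
```

```text
pics
t 0.0 p [ 0.1621 -0.603   0.2379] q [ 0.9914  0.1311 -0.0002 -0.0009]
[[ 0.9657  0.2598 -0.0006]
 [ 0.2598 -0.9656  0.0017]
 [-0.0002 -0.0018 -1.    ]]
F [ 0.1143 -0.2297 -0.6801] w 0.08830441534279596 0.0 j [ 1.3418  0.69   -0.1945  1.5663  0.1573  0.9025 -0.2151]
0.0187
scene [ 1.1189 -0.9297  1.6505] [-0.2983  0.515  -0.8036]
drawer 0.91 [323. 327.  39.  69.] med [ 0.656 -0.191  0.097] lo [ 0.605 -0.309  0.003] hi [ 0.673 -0.086  0.109]
drawer 0.72 [408. 186.  25.  41.] med [0.653 0.46  0.06 ] lo [0.612 0.433 0.007] hi [0.688 0.495 0.167]
cabinet 0.66 [366. 353. 130. 124.] med [ 0.839 -0.245  0.115] lo [ 0.641 -0.328  0.01 ] hi [ 0.958 -0.087  0.124]
drawer_handle 0.8 [324. 328.  45.  70.] med [ 0.657 -0.22   0.1  ] lo [ 0.606 -0.309  0.005] hi [ 0.675 -0.08   0.109]
meter 0.55 [359. 192.  15.  38.] med [0.508 0.317 0.105] lo [ 0.421  0.304 -0.   ] hi [0.525 0.504 0.176]
charger 0.8 [355. 209.  45.  29.] med [0.509 0.312 0.011] lo [ 0.444  0.272 -0.   ] hi [0.551 0.38  0.021]
charger 0.7 [196. 347.  33.  48.] med [ 0.388 -0.458  0.118] lo [ 0.335 -0.483  0.012] hi [ 0.408 -0.
[... 2193 characters left out ...]
 0.028] lo [ 0.31  -0.287  0.018] hi [ 0.388 -0.205  0.035]
tip_box 0.84 [396. 170.  45.  40.] med [ 0.778 -0.186  0.176] lo [ 0.739 -0.25   0.115] hi [ 0.827 -0.129  0.184]
jar 0.67 [241. 194.  24.  22.] med [0.725 0.327 0.078] lo [0.698 0.3   0.012] hi [0.757 0.358 0.086]
jar 0.57 [176. 262.  35.  27.] med [0.51  0.54  0.064] lo [0.473 0.514 0.014] hi [0.553 0.574 0.167]
flask_a 0.82 [199. 223.  33.  25.] med [0.641 0.462 0.061] lo [ 0.608  0.434 -0.   ] hi [0.687 0.529 0.166]
flask_a 0.73 [177. 264.  36.  29.] med [0.511 0.54  0.064] lo [0.473 0.513 0.013] hi [0.553 0.571 0.167]
spray 0.59 [475. 298.  30.  29.] med [ 0.374 -0.433  0.12 ] lo [ 0.332 -0.459  0.005] hi [ 0.408 -0.416  0.184]
```

```bash
python3 -c "
import cv2
a=cv2.imread('pics/top0.png')[120:350,140:530];cv2.imwrite('pics/t1.png',cv2.resize(a,None,fx=2,fy=2,interpolation=3))
a=cv2.imread('pics/scene0.png')[120:440,150:470];cv2.imwrite('pics/s1.png',cv2.resize(a,(600,600),interpolation=3))"
```

```text
(no output)
```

View pics/t1.png

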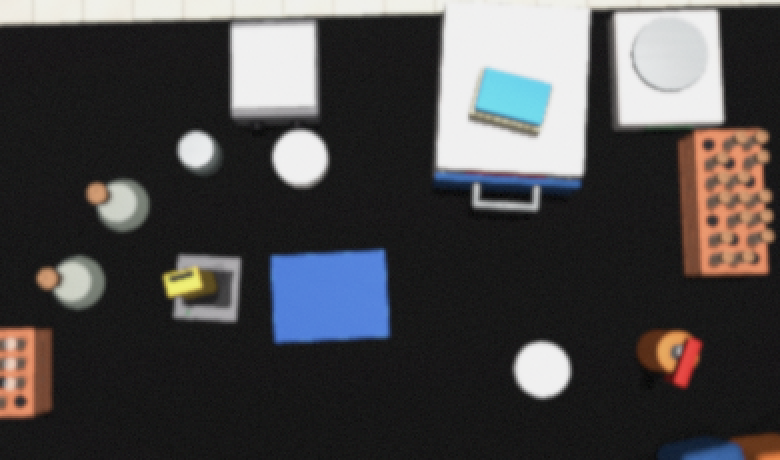

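View pics/s1.png

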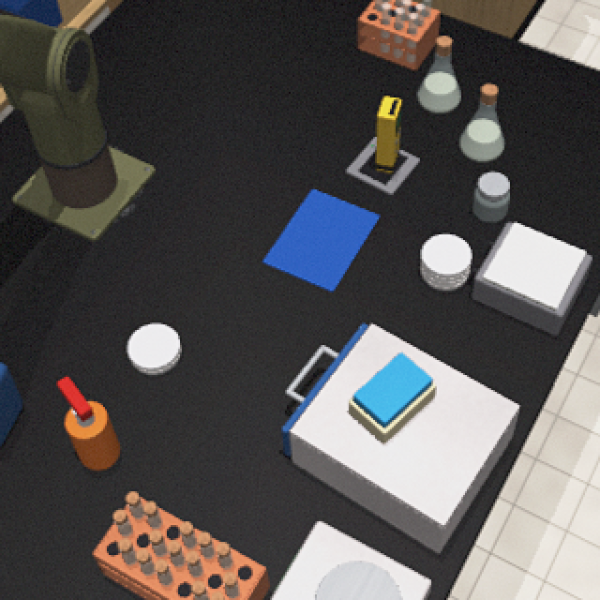

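```bash
cat > b.py <<'E'
from h import *
def rect(q,l):
    r=cv2.minAreaRect((q[:,:2]*1000).astype(np.float32)); print(l,len(q),'c',np.round(r[0],1),'size',np.round(r[1],1),'ang',round(r[2],2),'z',np.median(q[:,2]).round(4))
for n in ['top','scene']:
    s=cam(n);P=world(s).reshape(-1,3);print(n);P=P[s['depth'].ravel()>0]
    def sel(lo,hi): return P[np.all((P>lo)&(P<hi),1)]
    rect(sel([.6,-.4,.108],[1.0,-.0,.124]),'cabtop')
    q=sel([.58,-.35,.07],[.68,-.02,.1]); rect(q,'handle+');print(np.histogram(q[:,0],bins=np.arange(.59,.69,.005)))
    h=sel([.58,-.3,.075],[.632,-.07,.096]); rect(h,'bar')
    rect(sel([.46,.28,.14],[.56,.4,.19]),'metertop')
    rect(sel([.46,.28,.166],[.56,.4,.176]),'metertop2')
    rect(sel([.38,-.02,0.0],[.58,.23,.008])[:0] if 0 else world(s)[(s['pixels'][...,2].astype(int)>s['pixels'][...,0]+80)&(np.abs(world(s)[...,0]-.48)<.12)&(np.abs(world(s)[...,1]-.115)<.14)],'mat')
E
python3 b.py
```

```text
top
cabtop 5005 c [ 809.  -201.1] size [241.6 298.3] ang 85.68 z 0.1161
handle+ 323 c [ 645.5 -187.3] size [237.9  57.1] ang 87.71 z 0.0874
(array([ 0,  0,  0,  0,  0, 27, 39, 30, 11, 12,  8, 18, 39, 41, 49, 33, 13,
        3,  0]), array([0.59 , 0.595, 0.6  , 0.605, 0.61 , 0.615, 0.62 , 0.625, 0.63 ,
       0.635, 0.64 , 0.645, 0.65 , 0.655, 0.66 , 0.665, 0.67 , 0.675,
       0.68 , 0.685]))
bar 103 c [ 623.5 -185.2] size [ 16.5 107.2] ang 0.08 z 0.0848
metertop 223 c [503.7 336.9] size [36.3 55. ] ang 14.53 z 0.1699
metertop2 167 c [503.8 337.3] size [35.6 54.5] ang 13.98 z 0.1708
mat 3052 c [479.3 115.6] size [152.4 201.6] ang 1.87 z 0.0043
scene
cabtop 5614 c [ 807.3 -200.6] size [245.6 297.1] ang 85.59 z 0.1168
handle+ 259 c [ 644.5 -193.6] size [ 65.3 239.9] ang 1.31 z 0.089
(array([ 0,  0,  0,  0,  3, 23, 55, 27, 13,  9,  8, 11, 20, 32, 12, 23, 15,
        8,  0]), array([0.59 , 0.595, 0.6  , 0.605, 0.61 , 0.615, 0.62 , 0.625, 0.63 ,
       0.635, 0.64 , 0.645, 0.65 , 0.655, 0.66 , 0.665, 0.67 , 0.675,
       0.68 , 0.685]))
bar 110 c [ 622.1 -184.7] size [115.3  18.9] ang 89.9 z 0.0872
metertop 185 c [503.6 335.4] size [38.9 67. ] ang 9.95 z 0.1681
metertop2 90 c [502.8 338.6] size [35.6 58.1] ang 18.64 z 0.1709
mat 1876 c [476.6 115.6] size [156.  207.4] ang 2.64 z 0.004
```

```bash
cat >> h.py <<'E'
def go(*wps):
    """wps: (x,y,z,yawdeg) world TCP; prints final-row shift/turn for each leg, assuming previous leg reached"""
    s=read_state(); p=np.array(s['position']); M=R.from_quat(s['ee_rot']).as_matrix(); y=np.degrees(np.arctan2(M[1,0],M[0,0]))
    print('at',p,'yaw',round(y,2),'F',np.array(s['contact_force']),'w',round(s['width'],4),round(s['gripper_force'],1),'t',round(s['t'],2),'j7',round(s['joint_positions'][6],2))
    for w in wps:
        d=np.array(w[:3])-p; c,sn=np.cos(np.radians(y)),np.sin(np.radians(y))
        turn=-(w[3]-y); n=max(np.linalg.norm(d)/.05,abs(turn)/8.59)
        print('leg->',w,'shift',np.round([c*d[0]+sn*d[1], sn*d[0]-c*d[1], -d[2]],4),'turn',round(turn,2),'rows',round(n,1))
        p=np.array(w[:3]);y=w[3]
E
python3 -c "
from h import *
s=cam('wrist');print(s['mount'],s['vfov'])
go((.33,-.43,.29,15),(.50,-.25,.29,50),(.54,-.18,.29,85.6))"
```

```text
[[ 0.0003 -0.9585 -0.285   0.0737]
 [ 1.      0.0005 -0.0007  0.0004]
 [ 0.0008 -0.285   0.9585 -0.1465]
 [ 0.      0.      0.      1.    ]] 64.75986745651134
at [ 0.1624 -0.6035  0.2387] yaw 15.06 F [-0.3106 -0.5235  0.5831] w 0.088 0.0 t 1.45 j7 -0.22
leg-> (0.33, -0.43, 0.29, 15) shift [ 0.2069 -0.124  -0.0513] turn 0.06 rows 4.9
leg-> (0.5, -0.25, 0.29, 50) shift [ 0.2108 -0.1299 -0.    ] turn -35 rows 5.0
leg-> (0.54, -0.18, 0.29, 85.6) shift [ 0.0793 -0.0144 -0.    ] turn -35.6 rows 4.1
```

{"name": "arm_command", "arguments": {"targets": [[[0.25,0.207,-0.124,-0.051,0],[0.25,0.207,-0.124,-0.051,0],[0.25,0.207,-0.124,-0.051,0],[0.25,0.207,-0.124,-0.051,0],[0.25,0.207,-0.124,-0.051,0]]]}}

```text
t: 1.95
position: [0.3316, -0.4282, 0.2904]
ee_rot: [0.991, 0.131, 0.0, 0.0]
contact_force: [1.3, -0.7, -0.0]
width: 0.0503
gripper_force: 0.0
```

{"name": "arm_command", "arguments": {"targets": [[[0.25,0.211,-0.13,0,-35],[0.25,0.211,-0.13,0,-35],[0.25,0.211,-0.13,0,-35],[0.25,0.211,-0.13,0,-35],[0.25,0.211,-0.13,0,-35]]]}}

```text
t: 2.45
position: [0.5013, -0.248, 0.2899]
ee_rot: [0.905, 0.425, 0.0, 0.0]
contact_force: [0.3, -0.8, 0.3]
width: 0.0222
gripper_force: 0.0
```

{"name": "arm_command", "arguments": {"targets": [[[0.25,0.079,-0.014,0,-35.6],[0.25,0.079,-0.014,0,-35.6],[0.25,0.079,-0.014,0,-35.6],[0.25,0.079,-0.014,0,-35.6],[0.25,0.079,-0.014,0,-35.6]]]}}

```text
t: 2.95
position: [0.5401, -0.18, 0.2896]
ee_rot: [0.733, 0.68, 0.0, -0.0]
contact_force: [-0.2, -0.1, -0.4]
width: 0.0219
gripper_force: 0.0
```

```bash
cat > c.py <<'E'
from h import *
s=cam('wrist');save(s,'w1');P=world(s).reshape(-1,3)[s['depth'].ravel()>0]
def rect(q,l):
    r=cv2.minAreaRect((q[:,:2]*1000).astype(np.float32)); print(l,len(q),'c',np.round(r[0],1),'size',np.round(r[1],1),'ang',round(r[2],2),'z',np.median(q[:,2]).round(4))
def sel(lo,hi): return P[np.all((P>lo)&(P<hi),1)]
b=sel([.59,-.3,.07],[.64,-.07,.1]);rect(b,'bar');h=b[b[:,0]<.634]
print(np.polyfit(h[:,1],h[:,0],1),h.min(0),h.max(0), np.percentile(h,[2,50,98],0))
t=sel([.64,-.35,.09],[.69,-.05,.107]);rect(t,'panel');print(np.polyfit(t[:,1],t[:,0],1))
go((.622,-.185,.15,85.6),(.622,-.185,.067,85.6))
E
python3 c.py
```

```text
bar 1523 c [ 630.  -186.4] size [108.6  27.2] ang 85.59 z 0.0865
[0.0494 0.6313] [ 0.6126 -0.2409  0.0807] [ 0.634  -0.1316  0.0896] [[ 0.6142 -0.2386  0.0823]
 [ 0.6218 -0.1853  0.0865]
 [ 0.6328 -0.1332  0.0886]]
panel 4403 c [ 666.9 -181.4] size [223.2  23.2] ang 84.73 z 0.102
[0.0866 0.6774]
at [ 0.5399 -0.1803  0.2896] yaw 85.6 F [-0.2124  0.1202  0.0444] w 0.0219 0.0 t 3.0 j7 -0.18
leg-> (0.622, -0.185, 0.15, 85.6) shift [0.0016 0.0822 0.1396] turn -0.0 rows 3.2
leg-> (0.622, -0.185, 0.067, 85.6) shift [0.    0.    0.083] turn -0.0 rows 1.7
```

{"name": "arm_command", "arguments": {"targets": [[[0.25,0.001,0.081,0.14,0],[0.25,0.001,0.081,0.14,0],[0.25,0.001,0.081,0.14,0],[0.25,0.001,0.081,0.14,0],[0.25,0.001,0.081,0.14,0]]]}}

```text
t: 3.5
position: [0.6201, -0.1851, 0.148]
ee_rot: [0.734, 0.679, -0.001, -0.001]
contact_force: [-0.3, -0.6, -0.6]
width: 0.0222
gripper_force: 0.0
```

{"name": "arm_command", "arguments": {"targets": [[[0.25,0,0,0.03,0],[0.25,0,0,0.055,0],[0.25,0,0,0.075,0],[0.25,0,0,0.083,0],[0.25,0,0,0.083,0]]]}}

```text
t: 4.0
position: [0.6207, -0.1857, 0.0679]
ee_rot: [0.734, 0.679, 0.0, 0.0]
contact_force: [-0.2, 0.4, -0.3]
width: 0.0216
gripper_force: 0.0
```

{"name": "arm_command", "arguments": {"targets": [[[0,0,0,0,0],[0,0,0,0,0],[0,0,0,0,0],[0,0,0,0,0]]]}}

```text
t: 4.4
position: [0.6218, -0.1855, 0.0687]
ee_rot: [0.734, 0.68, 0.001, 0.001]
contact_force: [-1.3, -0.7, 7.1]
width: 0.0087
gripper_force: 30.0
```

{"name": "arm_command", "arguments": {"targets": [[[0,0,-0.02,0,0],[0,0,-0.045,0,0],[0,0,-0.07,0,0],[0,0,-0.095,0,0],[0,0,-0.12,0,0]]]}}

```text
t: 4.9
position: [0.5049, -0.1761, 0.0687]
ee_rot: [0.733, 0.68, 0.004, 0.003]
contact_force: [5.0, -1.2, 0.7]
width: 0.0088
gripper_force: 30.0
```

{"name": "arm_command", "arguments": {"targets": [[[0,0,-0.025,0,0],[0,0,-0.045,0,0],[0,0,-0.058,0,0],[0,0,-0.064,0,0],[0,0,-0.066,0,0]]]}}

```text
t: 5.4
position: [0.4425, -0.1711, 0.0686]
ee_rot: [0.733, 0.68, 0.005, 0.005]
contact_force: [10.1, -1.0, 2.3]
width: 0.0091
gripper_force: 30.0
```

{"name": "arm_command", "arguments": {"targets": [[[0,0,-0.004,0,0],[0,0,-0.006,0,0],[0,0,-0.006,0,0]]]}}

```text
t: 5.7
position: [0.4426, -0.1711, 0.0687]
ee_rot: [0.733, 0.68, 0.009, 0.008]
contact_force: [16.7, -2.2, -5.9]
width: 0.0088
gripper_force: 30.0
```

{"name": "arm_command", "arguments": {"targets": [[[0,0,0.008,0,0],[0.25,0,0.01,0,0],[0.25,0,0.01,0,0],[0.25,0,0.01,0,0],[0.25,0,0.01,-0.03,0]]]}}

```text
t: 6.2
position: [0.4373, -0.1709, 0.0948]
ee_rot: [0.733, 0.68, -0.002, -0.003]
contact_force: [0.3, 0.3, 1.5]
width: 0.0219
gripper_force: 0.0
```

```bash
python3 -c "
from h import *
go((.4425,-.171,.3,85.6),(.44,.0,.3,125),(.46,.18,.3,160),(.47,.337,.3,194.5))"
```

```text
at [ 0.4373 -0.1709  0.0948] yaw 85.71 F [0.308  0.2854 1.4874] w 0.0219 0.0 t 6.2 j7 -0.45
leg-> (0.4425, -0.171, 0.3, 85.6) shift [ 0.0003  0.0052 -0.2052] turn 0.11 rows 4.1
leg-> (0.44, 0.0, 0.3, 125) shift [ 0.1703 -0.0156 -0.    ] turn -39.4 rows 4.6
leg-> (0.46, 0.18, 0.3, 160) shift [ 0.136   0.1196 -0.    ] turn -35 rows 4.1
leg-> (0.47, 0.337, 0.3, 194.5) shift [ 0.0443  0.151  -0.    ] turn -34.5 rows 4.0
```

{"name": "arm_command", "arguments": {"targets": [[[0.25,0,0.003,-0.05,0],[0.25,0,0.003,-0.1,0],[0.25,0,0.003,-0.15,0],[0.25,0,0.003,-0.205,0],[0.25,0,0.003,-0.205,0]]]}}

```text
t: 6.7
position: [0.445, -0.172, 0.3068]
ee_rot: [0.734, 0.68, 0.003, 0.005]
contact_force: [0.8, 0.1, 0.1]
width: 0.0221
gripper_force: 0.0
```

{"name": "arm_command", "arguments": {"targets": [[[1,0.17,-0.016,0,-39.4],[1,0.17,-0.016,0,-39.4],[1,0.17,-0.016,0,-39.4],[1,0.17,-0.016,0,-39.4],[1,0.17,-0.016,0,-39.4]]]}}

```text
t: 7.2
position: [0.4383, 0.0027, 0.3012]
ee_rot: [0.456, 0.89, 0.0, -0.001]
contact_force: [0.6, -0.7, 0.2]
width: 0.06
gripper_force: 0.0
```

{"name": "arm_command", "arguments": {"targets": [[[1,0.136,0.12,0,-35],[1,0.136,0.12,0,-35],[1,0.136,0.12,0,-35],[1,0.136,0.12,0,-35],[1,0.136,0.12,0,-35]]]}}

```text
t: 7.7
position: [0.4583, 0.1842, 0.301]
ee_rot: [0.168, 0.986, 0.002, -0.001]
contact_force: [0.9, -0.8, 0.8]
width: 0.0883
gripper_force: 0.0
```

{"name": "arm_command", "arguments": {"targets": [[[1,0.044,0.151,0,-34.5],[1,0.044,0.151,0,-34.5],[1,0.044,0.151,0,-34.5],[1,0.044,0.151,0,-34.5],[1,0.044,0.151,0,-34.5]]]}}

```text
t: 8.2
position: [0.4687, 0.3367, 0.3]
ee_rot: [-0.128, 0.992, -0.0, -0.001]
contact_force: [0.0, -0.4, 0.1]
width: 0.0881
gripper_force: 0.0
```

```bash
cat > d.py <<'E'
from h import *
s=cam('wrist');save(s,'w2');P=world(s).reshape(-1,3)[s['depth'].ravel()>0]
def rect(q,l):
    r=cv2.minAreaRect((q[:,:2]*1000).astype(np.float32)); print(l,len(q),'c',np.round(r[0],1),'size',np.round(r[1],1),'ang',round(r[2],2),'z',np.median(q[:,2]).round(4))
def sel(lo,hi): return P[np.all((P>lo)&(P<hi),1)]
rect(sel([.45,.28,.163],[.56,.4,.178]),'top')
rect(sel([.45,.28,.03],[.56,.4,.178]),'all')
go()
t=cam('top')
Q=world(t).reshape(-1,3)[t['depth'].ravel()>0]
q=Q[np.all((Q>[.38,-.3,.07])&(Q<[.5,-.05,.1]),1)];rect(q,'handle now')
E
python3 d.py
```

```text
top 3084 c [501.1 338.1] size [35.7 55.5] ang 13.86 z 0.1704
all 5130 c [501.  338.1] size [35.8 55.8] ang 14.09 z 0.1693
at [0.4693 0.335  0.3001] yaw -165.62 F [ 1.1373 -1.0948  0.154 ] w 0.0883 0.0 t 8.25 j7 0.49
handle now 250 c [ 465.9 -173.2] size [240.   52.1] ang 85.42 z 0.088
```

View pics/w2.png

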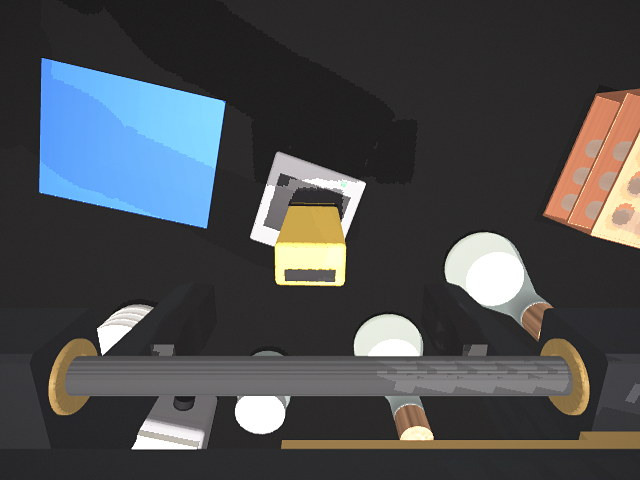

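```bash
python3 -c "
from h import *
go((.510,.340,.3,-166),(.510,.340,.116,-166))"
```

```text
at [0.4697 0.334  0.3004] yaw -165.73 F [-0.7242  0.1396 -0.4836] w 0.0883 0.0 t 8.3 j7 0.49
leg-> (0.51, 0.34, 0.3, -166) shift [-0.0405 -0.0042  0.0004] turn 0.27 rows 0.8
leg-> (0.51, 0.34, 0.116, -166) shift [-0.     0.     0.184] turn 0 rows 3.7
```

{"name": "arm_command", "arguments": {"targets": [[[1,-0.04,-0.004,0,0],[1,-0.04,-0.004,0.05,0],[1,-0.04,-0.004,0.09,0],[1,-0.04,-0.004,0.1,0],[1,-0.04,-0.004,0.1,0]]]}}

```text
t: 8.8
position: [0.5092, 0.34, 0.2006]
ee_rot: [-0.125, 0.992, -0.002, -0.001]
contact_force: [0.1, 0.5, 0.9]
width: 0.0879
gripper_force: 0.0
```

```bash
python3 -c "
from h import *
go((.510,.340,.116,-166))"
```

```text
at [0.5092 0.34   0.2006] yaw -165.61 F [0.141  0.5434 0.8776] w 0.0879 0.0 t 8.8 j7 0.45
leg-> (0.51, 0.34, 0.116, -166) shift [-0.0007 -0.0002  0.0846] turn 0.39 rows 1.7
```

{"name": "arm_command", "arguments": {"targets": [[[1,-0.001,0,0.04,0.3],[1,-0.001,0,0.065,0.3],[1,-0.001,0,0.08,0.3],[1,-0.001,0,0.085,0.3],[1,-0.001,0,0.085,0.3]]]}}

```text
t: 9.3
position: [0.5107, 0.3431, 0.1178]
ee_rot: [-0.124, 0.992, 0.0, 0.001]
contact_force: [-0.4, -0.4, -0.4]
width: 0.0881
gripper_force: 0.0
```

{"name": "arm_command", "arguments": {"targets": [[[0.64,0,0,0,0],[0.64,0,0,0,0],[0.5,0,0,0,0],[0.5,0,0,0,0],[0.5,0,0,0,0]]]}}

```text
t: 9.8
position: [0.5105, 0.3426, 0.117]
ee_rot: [-0.124, 0.992, -0.0, 0.0]
contact_force: [0.2, -0.6, 0.9]
width: 0.0559
gripper_force: 29.8
```

{"name": "arm_command", "arguments": {"targets": [[[0,0,0,0,0],[0,0,0,0,0],[0,0,0,0,0]]]}}

```text
t: 10.1
position: [0.5105, 0.3426, 0.117]
ee_rot: [-0.124, 0.992, -0.0, 0.0]
contact_force: [0.9, -1.5, 4.7]
width: 0.0558
gripper_force: 29.8
```

```bash
python3 -c "
from h import *
go((.5105,.3426,.17,-166),(.51,.25,.17,-198),(.50,.135,.17,-233),(.482,.020,.17,-268))"
```

```text
at [0.5105 0.3426 0.117 ] yaw -165.75 F [ 0.9055 -1.4868  4.7113] w 0.0558 29.8 t 10.1 j7 0.36
leg-> (0.5105, 0.3426, 0.17, -166) shift [ 0.     0.    -0.053] turn 0.25 rows 1.1
leg-> (0.51, 0.25, 0.17, -198) shift [ 0.0229 -0.0897 -0.    ] turn 32 rows 3.7
leg-> (0.5, 0.135, 0.17, -233) shift [-0.026  -0.1125 -0.    ] turn 35 rows 4.1
leg-> (0.482, 0.02, 0.17, -268) shift [-0.081  -0.0836 -0.    ] turn 35 rows 4.1
```

{"name": "arm_command", "arguments": {"targets": [[[0,0,0,-0.01,0],[0,0,0,-0.025,0],[0,0,0,-0.04,0],[0,0,0,-0.05,0],[0,0,0,-0.053,0]]]}}

```text
t: 10.6
position: [0.5107, 0.3435, 0.1717]
ee_rot: [-0.124, 0.992, 0.001, 0.001]
contact_force: [0.3, -0.5, -2.2]
width: 0.0559
gripper_force: 29.8
```

{"name": "arm_command", "arguments": {"targets": [[[0,0.003,-0.012,0,5],[0,0.008,-0.035,0,12],[0,0.014,-0.055,0,19],[0,0.019,-0.075,0,26],[0,0.023,-0.09,0,32]]]}}

```text
t: 11.1
position: [0.5101, 0.2479, 0.1695]
ee_rot: [0.157, 0.988, -0.001, -0.0]
contact_force: [-0.7, 0.0, -2.1]
width: 0.0557
gripper_force: 29.8
```

{"name": "arm_command", "arguments": {"targets": [[[0,-0.005,-0.022,0,7],[0,-0.01,-0.045,0,14],[0,-0.016,-0.068,0,21],[0,-0.021,-0.091,0,28],[0,-0.026,-0.113,0,35]]]}}

```text
t: 11.6
position: [0.5001, 0.1331, 0.1698]
ee_rot: [0.446, 0.895, -0.0, -0.0]
contact_force: [0.5, -0.3, -2.8]
width: 0.0562
gripper_force: 29.8
```

{"name": "arm_command", "arguments": {"targets": [[[0,-0.018,-0.019,0,8],[0,-0.037,-0.038,0,16],[0,-0.055,-0.057,0,24],[0,-0.07,-0.072,0,31],[0,-0.081,-0.084,0,35]]]}}

```text
t: 12.1
position: [0.4823, 0.0174, 0.1698]
ee_rot: [0.695, 0.719, -0.0, 0.0]
contact_force: [0.0, -0.2, -3.0]
width: 0.0557
gripper_force: 29.8
```

```bash
python3 -c "
from h import *
go((.482,.020,.114,-268))
s=cam('wrist');save(s,'w3')
t=cam('scene');save(t,'s3');
im=t['pixels'][200:330,270:430,::-1];cv2.imwrite('pics/s3c.png',np.hstack([cv2.resize(im,(480,390)),cv2.resize(s['pixels'][...,::-1],(320,240))[:].repeat(1,0) if 0 else cv2.resize(s['pixels'][...,::-1],(320,390))]))
"
```

```text
at [0.4823 0.0174 0.1698] yaw 91.99 F [ 0.0231 -0.1726 -2.9501] w 0.0557 29.8 t 12.1 j7 -0.7
leg-> (0.482, 0.02, 0.114, -268) shift [ 0.0026 -0.0002  0.0558] turn 359.99 rows 41.9
```

View pics/s3c.png

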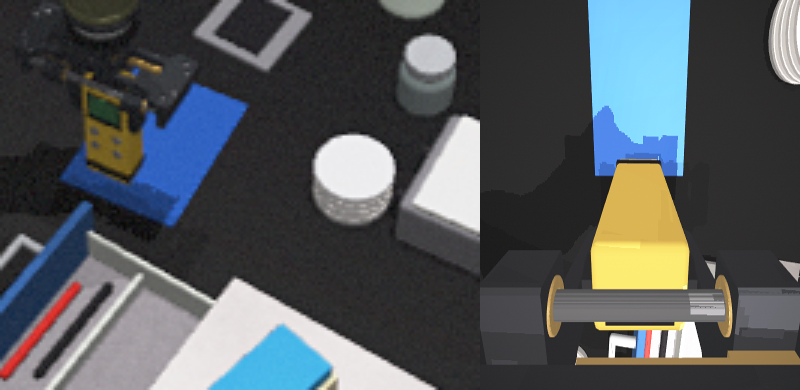

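{"name": "arm_command", "arguments": {"targets": [[[0,0.003,0,0.02,0],[0,0.003,0,0.04,0],[0,0.003,0,0.05,0],[0,0.003,0,0.055,0],[0,0.003,0,0.056,0]]]}}

```text
t: 12.7
position: [0.4826, 0.0227, 0.1135]
ee_rot: [0.692, 0.721, 0.0, -0.0]
contact_force: [-0.2, 0.3, -1.9]
width: 0.056
gripper_force: 29.8
```

{"name": "arm_command", "arguments": {"targets": [[[0,0,0,0.001,0],[0,0,0,0.002,0],[0,0,0,0.003,0],[0,0,0,0.004,0],[0,0,0,0.004,0]]]}}

```text
t: 13.2
position: [0.4828, 0.0219, 0.11]
ee_rot: [0.693, 0.721, 0.0, 0.0]
contact_force: [-0.3, -0.5, -0.3]
width: 0.0557
gripper_force: 29.8
```

{"name": "arm_command", "arguments": {"targets": [[[0,0,0,0.003,0],[0,0.005,0,0.003,0],[0,0.011,0,0.002,0],[0,0.017,0,0.002,0],[0,0.022,0,0.001,0]]]}}

```text
t: 13.7
position: [0.4814, 0.0408, 0.1098]
ee_rot: [0.694, 0.72, -0.002, 0.002]
contact_force: [0.1, -3.3, -1.5]
width: 0.0556
gripper_force: 30.0
```

```bash
cat > e.py <<'E'
from h import *
go()
s=cam('wrist');P=world(s)
x=s['pixels'].astype(int)
m=(x[...,0]>x[...,2]+60)&(x[...,1]>x[...,2]+40)&(s['depth']>0)&(np.abs(P[...,0]-.482)<.045)
q=P[m]; q=q[(q[:,1]>-.05)&(q[:,1]<.28)&(q[:,2]<.25)]
# back face/head planes: estimate normals from y-z profile at center strip
q=q[np.abs(q[:,0]-.482)<.02]
y=q[:,1];z=q[:,2]
print(len(q)); 
for i in np.linspace(0,100,9): 
    yy=np.percentile(y,i); k=np.abs(y-yy)<.003; print(round(yy,4),z[k].min().round(4),z[k].max().round(4))
E
python3 e.py
```

```text
at [0.4814 0.0408 0.1098] yaw 92.11 F [ 0.0541 -3.2623 -1.4772] w 0.0556 30.0 t 13.7 j7 -0.84
19557
0.0344 0.1639 0.1669
0.055 0.0261 0.2017
0.0582 0.0273 0.2033
0.0597 0.0398 0.2033
0.0626 0.0647 0.2033
0.0653 0.0854 0.1649
0.0674 0.1035 0.1648
0.0689 0.1167 0.1647
0.071 0.1345 0.164
```

{"name": "arm_command", "arguments": {"targets": [[[0,0.009,0,0,0],[0,0.022,0,0.0005,0],[0,0.037,0,0.0035,0],[0,0.05,0,0.0075,0],[0,0.0645,0,0.014,0]]]}}

```text
t: 14.25
position: [0.4793, 0.1081, 0.0954]
ee_rot: [0.693, 0.721, -0.0, 0.001]
contact_force: [-0.7, -1.5, 4.7]
width: 0.0558
gripper_force: 30.0
```

```bash
python3 e.py
```

```text
at [0.4793 0.1081 0.0954] yaw 92.21 F [-0.7385 -1.5047  4.6897] w 0.0558 30.0 t 14.25 j7 -0.96
12136
0.1193 0.1498 0.153
0.1249 0.1464 0.1892
0.1264 0.1456 0.1892
0.1322 0.1397 0.1479
0.1348 0.1379 0.1472
0.1373 0.1362 0.1451
0.1401 0.1338 0.1427
0.1437 0.1316 0.1398
0.1474 0.1316 0.1372
```

{"name": "arm_command", "arguments": {"targets": [[[0,0.0115,0,0.007,0],[0,0.022,0,0.015,0],[0,0.032,0,0.024,0],[0,0.041,0,0.034,0],[0,0.0485,0,0.045,0]]]}}

```text
t: 14.8
position: [0.4773, 0.1572, 0.0492]
ee_rot: [0.693, 0.721, 0.0, 0.0]
contact_force: [-0.6, -0.3, 1.5]
width: 0.0558
gripper_force: 30.0
```

```bash
python3 e.py
```

```text
at [0.4773 0.1572 0.0492] yaw 92.26 F [-0.6049 -0.3287  1.484 ] w 0.0558 30.0 t 14.8 j7 -1.08
15231
0.0915 0.0557 0.0582
0.1161 0.0642 0.0684
0.174 0.0877 0.1429
0.1795 0.0898 0.1423
0.1852 0.0919 0.0964
0.1897 0.0904 0.0965
0.1945 0.0763 0.0956
0.1992 0.0647 0.087
0.2034 0.0645 0.0763
```

{"name": "arm_command", "arguments": {"targets": [[[0,0.0055,0,0.0097,0],[0,0.0102,0,0.0198,0],[0,0.014,0,0.0303,0],[0,0.016,0,0.036,0],[0,0.0165,0,0.039,0]]]}}

```text
t: 15.35
position: [0.4762, 0.1728, 0.0098]
ee_rot: [0.693, 0.721, -0.001, 0.0]
contact_force: [-0.4, -2.1, 2.0]
width: 0.0557
gripper_force: 30.0
```

```bash
python3 e.py
```

```text
at [0.4762 0.1728 0.0098] yaw 92.25 F [-0.3587 -2.1443  2.0032] w 0.0557 30.0 t 15.35 j7 -1.13
12237
0.1308 0.0397 0.0423
0.1428 0.0397 0.0431
0.149 0.0399 0.0431
0.1899 0.0402 0.1031
0.2037 0.0405 0.0445
0.2078 0.0407 0.0448
0.2119 0.0389 0.0451
0.2153 0.0108 0.0446
0.2182 0.0108 0.0439
```

{"name": "arm_command", "arguments": {"targets": [[[0,0,0,0.002,0],[0,0,0,0.003,0],[0,0,0,0.003,0]]]}}

```text
t: 15.7
position: [0.4764, 0.1733, 0.0078]
ee_rot: [0.693, 0.721, 0.0, -0.0]
contact_force: [-0.7, -0.8, 0.8]
width: 0.0556
gripper_force: 30.0
```

{"name": "arm_command", "arguments": {"targets": [[[0.7,0,0,0,0],[0.8,0,0,-0.002,0],[1,0,0,-0.002,0],[1,0,0,-0.002,0]]]}}

```text
t: 16.1
position: [0.4768, 0.1737, 0.0099]
ee_rot: [0.693, 0.721, 0.001, -0.0]
contact_force: [-0.3, -0.5, -0.3]
width: 0.0834
gripper_force: 0.0
```

{"name": "arm_command", "arguments": {"targets": [[[1,0,0,-0.02,0],[1,0,0,-0.06,0],[1,0,0,-0.1,0],[1,0,0,-0.15,0],[1,0,0,-0.18,0]]]}}

```text
t: 16.6
position: [0.4772, 0.1739, 0.1929]
ee_rot: [0.693, 0.721, 0.002, 0.0]
contact_force: [0.6, 0.6, -0.2]
width: 0.0882
gripper_force: 0.0
```

```bash
cat > f.py <<'E'
from h import *
go()
for n in ['wrist','top']:
    s=cam(n);save(s,'f_'+n);P=world(s);x=s['pixels'].astype(int)
    m=(s['depth']>0)&(P[...,2]>.03)&(P[...,2]<.05)&(np.abs(P[...,0]-.478)<.08)&(np.abs(P[...,1]-.13)<.13)
    q=P[m]; r=cv2.minAreaRect((q[:,:2]*1000).astype(np.float32)); print(n,len(q),np.round(r[0],1),np.round(r[1],1),r[2],np.percentile(q[:,2],[5,50,95]))
E
python3 f.py
```

```text
at [0.4772 0.1739 0.1929] yaw 92.26 F [ 0.5507  0.6312 -0.1775] w 0.0882 0.0 t 16.6 j7 -0.92
wrist 11809 [478. 138.] [ 56.3 160.3] 2.083268642425537 [0.0376 0.0395 0.041 ]
top 252 [481.7  98.9] [55.5 83.2] 2.614250659942627 [0.0337 0.0393 0.0449]
```

View pics/f_wrist.png

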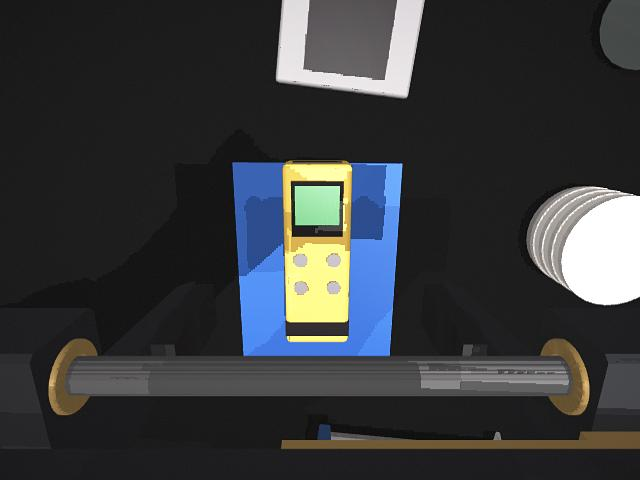

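```bash
python3 -c "
from h import *
go((.479,.110,.193,128.1),(.479,.110,.193,272.1))"
```

```text
at [0.4788 0.1746 0.1936] yaw 92.22 F [0.5405 0.2954 0.5146] w 0.088 0.0 t 16.7 j7 -0.92
leg-> (0.479, 0.11, 0.193, 128.1) shift [-0.0646 -0.0023  0.0006] turn -35.88 rows 4.2
leg-> (0.479, 0.11, 0.193, 272.1) shift [ 0.  0. -0.] turn -144.0 rows 16.8
```

{"name": "arm_command", "arguments": {"targets": [[[1,-0.032,0.002,0,-8],[1,-0.064,0.004,0,-16],[1,-0.064,0.004,0,-24],[1,-0.064,0.004,0,-32],[1,-0.064,0.004,0,-36]]]}}

```text
t: 17.2
position: [0.4825, 0.1088, 0.1885]
ee_rot: [0.435, 0.901, -0.001, -0.001]
contact_force: [0.8, 0.3, 0.1]
width: 0.0878
gripper_force: 0.0
```

{"name": "arm_command", "arguments": {"targets": [[[1,0,0,0,-8],[1,0,0,0,-16],[1,0,0,0,-24],[1,0,0,0,-32],[1,0,0,0,-36]]]}}

```text
t: 17.7
position: [0.4824, 0.1091, 0.1884]
ee_rot: [0.135, 0.991, -0.0, -0.001]
contact_force: [0.2, 0.8, -0.2]
width: 0.0881
gripper_force: 0.0
```

{"name": "arm_command", "arguments": {"targets": [[[1,0,0,0,-8],[1,0,0,0,-16],[1,0,0,0,-24],[1,0,0,0,-32],[1,0,0,0,-36]]]}}

```text
t: 18.2
position: [0.4824, 0.1092, 0.1884]
ee_rot: [-0.178, 0.984, 0.0, -0.001]
contact_force: [-0.2, 0.7, 0.2]
width: 0.0879
gripper_force: 0.0
```

{"name": "arm_command", "arguments": {"targets": [[[1,0,0,0,-8],[1,0,0,0,-16],[1,0,0,0,-24],[1,0,0,0,-32],[1,0,0,0,-36]]]}}

```text
t: 18.7
position: [0.4824, 0.1092, 0.1883]
ee_rot: [-0.473, 0.881, 0.0, -0.001]
contact_force: [0.3, -0.6, -0.4]
width: 0.0881
gripper_force: 0.0
```

{"name": "arm_command", "arguments": {"targets": [[[1,0,0,0,-8],[1,0,0,0,-16],[1,0,0,0,-24],[1,0,0,0,-32],[1,0,0,0,-36]]]}}

```text
t: 19.2
position: [0.4825, 0.1093, 0.1883]
ee_rot: [0.723, -0.691, -0.001, 0.001]
contact_force: [0.1, -0.1, 0.6]
width: 0.0879
gripper_force: 0.0
```

```bash
python3 f.py; python3 -c "
from h import *
go((.479,.110,.05,-87.9),(.479,.110,.0105,-87.9))
s=cam('top');P=world(s).reshape(-1,3);P=P[s['depth'].ravel()>0];x=s['pixels'].reshape(-1,3)[s['depth'].ravel()>0]
# drawer interior: points in cabinet frame
o=np.array([.6684,-.1897]);a=np.radians(-4.5);C=(P[:,:2]-o)@np.array([[np.cos(a),-np.sin(a)],[np.sin(a),np.cos(a)]])
for lo in np.arange(-.25,.01,.006):
    k=(C[:,0]>lo)&(C[:,0]<lo+.006)&(np.abs(C[:,1])<.05)
    if k.sum()>3: print(round(lo+.003,3),k.sum(),np.percentile(P[k,2],[10,50,90]).round(3))
"
```

```text
at [0.4825 0.1093 0.1883] yaw -87.47 F [ 0.1366 -0.0832  0.5628] w 0.0879 0.0 t 19.2 j7 1.8
wrist 12346 [477.8 136.8] [ 56.2 160. ] 2.2398033142089844 [0.0379 0.0397 0.0411]
top 42 [477.7 203.5] [53.3 27.2] 5.009378433227539 [0.033  0.0398 0.0457]
at [0.4825 0.1094 0.1884] yaw -87.72 F [ 0.5553 -0.1191 -0.5482] w 0.0882 0.0 t 19.3 j7 1.8
leg-> (0.479, 0.11, 0.05, -87.9) shift [-0.0008  0.0034  0.1384] turn 0.18 rows 2.8
leg-> (0.479, 0.11, 0.0105, -87.9) shift [ 0.     -0.      0.0395] turn -0.0 rows 0.8
-0.247 167 [0.682 0.731 0.743]
-0.241 161 [0.686 0.731 0.742]
-0.235 162 [0.688 0.727 0.742]
-0.229 154 [0.69  0.718 0.734]
-0.223 146 [0.69  0.705 0.716]
-0.217 141 [0.687 0.694 0.707]
-0.211 144 [0.676 0.687 0.697]
-0.205 136 [0.665 0.675 0.688]
-0.199 105 [0.654 0.675 0.684]
-0.193 65 [0.644 0.669 0.677]
-0.145 16 [0.015 0.018 0.023]
-0.139 53 [0.015 0.021 0.031]
-0.133 49 [0.026 0.03  0.032]
-0.127 42 [0.018 0.026 0.031]
-0.121 52 [0.012 0.017 0.021]
-0.115 51 [0.013 0.019 0.024]
-0.109 70 [0.014 0.021 0.045]
-0.103 36 [0.04  0.043 0.047]
-0.097 45 [0.013 0.019 0.024]
-0.091 45 [0.014 0.018 0.023]
-0.085 49 [0.011 0.017 0.023]
-0.079 54 [0.014 0.019 0.022]
-0.073 44 [0.014 0.018 0.022]
-0.067 51 [0.013 0.019 0.023]
-0.061 51 [0.013 0.018 0.022]
-0.055 47 [0.014 0.019 0.022]
-0.049 50 [0.013 0.019 0.022]
-0.043 49 [0.015 0.018 0.021]
-0.037 50 [0.013 0.018 0.022]
-0.031 47 [0.013 0.019 0.025]
-0.025 52 [0.011 0.017 0.022]
-0.019 46 [0.014 0.018 0.023]
-0.013 47 [0.014 0.018 0.023]
-0.007 52 [0.013 0.018 0.024]
-0.001 45 [0.013 0.018 0.021]
0.005 72 [0.015 0.02  0.115]
0.011 106 [0.016 0.112 0.119]
```

{"name": "arm_command", "arguments": {"targets": [[[1,0,0.0035,0.04,0],[1,0,0.0035,0.08,0],[1,0,0.0035,0.12,0],[1,0,0.0035,0.138,0],[1,0,0.0035,0.138,0]]]}}

```text
t: 19.85
position: [0.4778, 0.1084, 0.049]
ee_rot: [0.721, -0.693, -0.001, 0.003]
contact_force: [-0.4, -0.2, 0.1]
width: 0.0882
gripper_force: 0.0
```

```bash
python3 -c "
from h import *
go((.479,.110,.0105,-87.9))"
```

```text
at [0.4778 0.1084 0.049 ] yaw -87.8 F [-0.4138 -0.1878  0.1302] w 0.0882 0.0 t 19.85 j7 1.57
leg-> (0.479, 0.11, 0.0105, -87.9) shift [-0.0015 -0.0013  0.0385] turn 0.1 rows 0.8
```

{"name": "arm_command", "arguments": {"targets": [[[1,0,-0.001,0.015,0],[1,0,-0.001,0.03,0],[1,0,-0.001,0.037,0],[1,0,-0.001,0.038,0],[0.75,0,-0.001,0.038,0]]]}}

```text
t: 20.35
position: [0.4809, 0.1097, 0.0144]
ee_rot: [0.721, -0.693, 0.0, -0.0]
contact_force: [-0.3, -0.8, -0.1]
width: 0.0826
gripper_force: 0.0
```

{"name": "arm_command", "arguments": {"targets": [[[0.5,0,0,0,0],[0.4,0,0,0,0],[0.2,0,0,0,0],[0,0,0,0,0],[0,0,0,0,0]]]}}

```text
t: 20.85
position: [0.4803, 0.1093, 0.014]
ee_rot: [0.721, -0.693, -0.0, 0.0]
contact_force: [-2.2, -1.1, 4.4]
width: 0.056
gripper_force: 30.0
```

{"name": "arm_command", "arguments": {"targets": [[[0,0,0,-0.01,0],[0,0,0,-0.03,0],[0,0,0,-0.05,0],[0,0,0,-0.075,0],[0,0,0,-0.09,0]]]}}

```text
t: 21.35
position: [0.481, 0.1097, 0.1055]
ee_rot: [0.721, -0.693, 0.0, -0.001]
contact_force: [0.7, 0.3, -3.6]
width: 0.0557
gripper_force: 30.0
```

```bash
cat > g.py <<'E'
from h import *
go()
s=cam('wrist');save(s,'g');P=world(s)
st=read_state();M=R.from_quat(st['ee_rot']).as_matrix();L=(P-np.array(st['position']))@M
x=s['pixels'].astype(int)
m=(s['depth']>0)&(L[...,2]>-.09)&(L[...,2]<.06)&(np.abs(L[...,1])<.02)&(x[...,0]>x[...,2]+40)
q=L[m]
for a in np.arange(-.13,.09,.02):
    k=np.abs(q[:,0]-a)<.006
    if k.sum()>5: print(round(a,2),k.sum(),np.percentile(q[k,2],[5,50,95]).round(4))
print(np.percentile(q[:,0],[0,1,99,100]))
E
python3 g.py
```

```text
at [0.481  0.1097 0.1055] yaw -87.73 F [ 0.7409  0.2624 -3.5564] w 0.0557 30.0 t 21.35 j7 1.66
-0.05 358 [-0.0242 -0.0236 -0.0227]
-0.03 1443 [-0.0247 -0.0238 -0.0229]
-0.01 493 [-0.0247 -0.0238 -0.0229]
0.01 3395 [-0.0248 -0.0238 -0.0229]
0.03 2270 [-0.0249 -0.0239 -0.023 ]
0.05 4564 [-0.0246 -0.023   0.0011]
[-0.0471 -0.0449  0.0531  0.0534]
```

View pics/g.png

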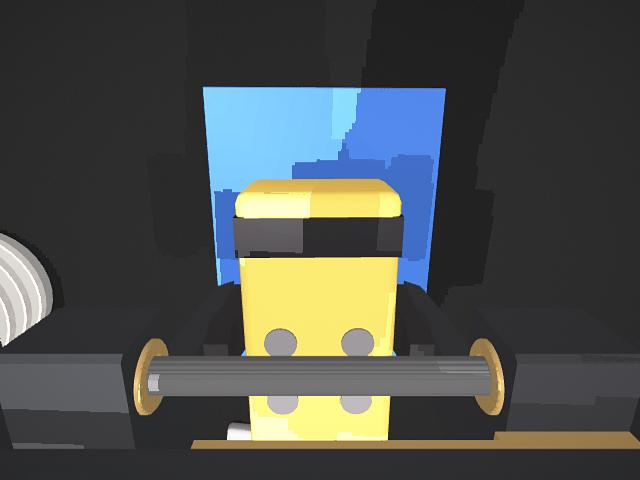

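```bash
python3 -c "
from h import *
go((.50,.02,.15,-120),(.53,-.08,.15,-153),(.5577,-.181,.15,-184.5))"
```

```text
at [0.4818 0.1104 0.1072] yaw -87.72 F [-0.6478  0.1698 -0.8745] w 0.0557 30.0 t 21.4 j7 1.66
leg-> (0.5, 0.02, 0.15, -120) shift [ 0.091  -0.0146 -0.0428] turn 32.28 rows 3.8
leg-> (0.53, -0.08, 0.15, -153) shift [ 0.0716 -0.076  -0.    ] turn 33 rows 3.8
leg-> (0.5577, -0.181, 0.15, -184.5) shift [ 0.0212 -0.1026 -0.    ] turn 31.5 rows 3.7
```

{"name": "arm_command", "arguments": {"targets": [[[0,0.015,-0.002,-0.015,5],[0,0.035,-0.005,-0.028,12],[0,0.055,-0.008,-0.043,19],[0,0.075,-0.012,-0.043,26],[0,0.091,-0.015,-0.043,32]]]}}

```text
t: 21.9
position: [0.4994, 0.0174, 0.1467]
ee_rot: [-0.499, 0.866, -0.001, -0.0]
contact_force: [0.5, 0.7, -2.4]
width: 0.0553
gripper_force: 30.0
```

{"name": "arm_command", "arguments": {"targets": [[[0,0.014,-0.015,0,7],[0,0.029,-0.03,0,14],[0,0.043,-0.045,0,20],[0,0.057,-0.061,0,27],[0,0.072,-0.076,0,33]]]}}

```text
t: 22.4
position: [0.5294, -0.0822, 0.1463]
ee_rot: [-0.233, 0.972, -0.0, -0.0]
contact_force: [0.7, -0.1, -2.4]
width: 0.0564
gripper_force: 30.0
```

{"name": "arm_command", "arguments": {"targets": [[[0,0.004,-0.02,0,7],[0,0.008,-0.042,0,14],[0,0.013,-0.064,0,21],[0,0.017,-0.085,0,27],[0,0.021,-0.102,0,31.5]]]}}

```text
t: 22.9
position: [0.5573, -0.1831, 0.1461]
ee_rot: [0.039, 0.999, -0.0, -0.0]
contact_force: [-0.4, -0.2, -2.1]
width: 0.0556
gripper_force: 30.0
```

```bash
python3 g.py; cat > k.py <<'E'
from h import *
go((.5577,-.181,.09,-184.5),(.5577,-.181,.065,-184.5))
s=cam('wrist');save(s,'k');P=world(s).reshape(-1,3);P=P[s['depth'].ravel()>0]
o=np.array([.6684,-.1897]);a=np.radians(-4.5);C=(P[:,:2]-o)@np.array([[np.cos(a),-np.sin(a)],[np.sin(a),np.cos(a)]])
for nm,ylo,yhi in [('L',.035,.09),('R',-.09,-.035)]:
  for zl,zh,t in [(.035,.055,'divider'),(.095,.107,'panel top'),(.107,.124,'cab top')]:
    k=(P[:,2]>zl)&(P[:,2]<zh)&(C[:,1]>ylo)&(C[:,1]<yhi)&(C[:,0]>-.25)&(C[:,0]<.1)
    if k.sum()>5: print(nm,t,k.sum(),np.percentile(C[k,0],[1,10,50,90,99]).round(4),np.median(P[k,2]).round(4))
k=(P[:,2]>.036)&(P[:,2]<.054)&(C[:,0]>-.17)&(C[:,0]<0); print('walls y',np.percentile(C[k,1],[1,99]))
E
python3 k.py
```

```text
at [ 0.5573 -0.1831  0.1461] yaw 175.48 F [-0.3937 -0.2144 -2.0874] w 0.0556 30.0 t 22.9 j7 0.91
-0.05 514 [-0.0262 -0.0254 -0.0245]
-0.03 1495 [-0.0264 -0.0256 -0.0247]
-0.01 569 [-0.0264 -0.0255 -0.0247]
0.01 3408 [-0.0266 -0.0256 -0.0247]
0.03 2145 [-0.0267 -0.0257 -0.0248]
0.05 4594 [-0.0265 -0.0248 -0.0004]
[-0.0479 -0.0456  0.053   0.0532]
at [ 0.5578 -0.1867  0.1459] yaw 175.09 F [ 0.8154 -2.71   -3.0208] w 0.0558 30.0 t 22.95 j7 0.91
leg-> (0.5577, -0.181, 0.09, -184.5) shift [0.0006 0.0057 0.0559] turn 359.59 rows 41.9
leg-> (0.5577, -0.181, 0.065, -184.5) shift [0.    0.    0.025] turn -0.0 rows 0.5
L divider 666 [-0.1095 -0.1092 -0.1072 -0.1039 -0.1032] 0.0433
L panel top 2976 [-0.1909 -0.1898 -0.1852 -0.1803 -0.1792] 0.1024
R divider 428 [-0.1097 -0.1094 -0.1073 -0.104  -0.1032] 0.0432
R panel top 2931 [-0.1912 -0.19   -0.1854 -0.1806 -0.1795] 0.1023
walls y [-0.1057  0.1053]
```

View pics/k.png

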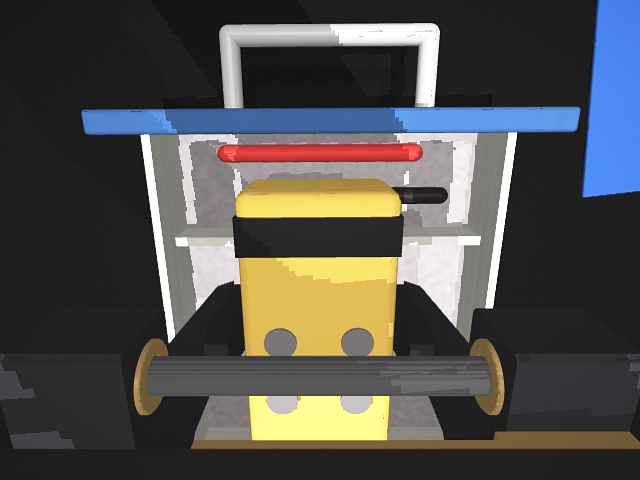

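{"name": "arm_command", "arguments": {"targets": [[[0,0,0.003,0.015,0],[0,0,0.003,0.032,0],[0,0,0.003,0.05,0],[0,0,0.003,0.068,0],[0,0,0.003,0.081,0]]]}}

```text
t: 23.5
position: [0.5563, -0.1768, 0.0631]
ee_rot: [0.035, 0.999, 0.001, -0.002]
contact_force: [-0.7, 0.4, -2.5]
width: 0.0559
gripper_force: 30.0
```

```bash
python3 g.py; python3 -c "
from h import *
go((.6276,-.1865,.065,175.5),(.6276,-.1865,.031,175.5))"
```

```text
at [ 0.5563 -0.1768  0.0631] yaw 175.95 F [-0.7219  0.4495 -2.4714] w 0.0559 30.0 t 23.5 j7 0.81
-0.05 841 [-0.0277 -0.0268 -0.026 ]
-0.03 1044 [-0.0279 -0.027  -0.0261]
-0.01 683 [-0.0279 -0.0269 -0.0259]
0.01 3426 [-0.0279 -0.0269 -0.026 ]
0.03 1672 [-0.0279 -0.027  -0.0259]
0.05 5851 [-0.0274 -0.0224  0.0334]
[-0.0492 -0.0471  0.0556  0.0564]
at [ 0.5553 -0.1771  0.0616] yaw 175.92 F [-1.0028 -0.2587 -3.4965] w 0.0555 30.0 t 23.55 j7 0.8
leg-> (0.6276, -0.1865, 0.065, 175.5) shift [-0.0727 -0.0042 -0.0034] turn 0.42 rows 1.5
leg-> (0.6276, -0.1865, 0.031, 175.5) shift [0.    0.    0.034] turn -0.0 rows 0.7
```

{"name": "arm_command", "arguments": {"targets": [[[0,-0.01,0,-0.002,0],[0,-0.025,-0.001,-0.002,0],[0,-0.042,-0.002,-0.002,0],[0,-0.06,-0.003,-0.002,0],[0,-0.072,-0.004,-0.002,0]]]}}

```text
t: 24.05
position: [0.6303, -0.1869, 0.0675]
ee_rot: [0.036, 0.999, 0.0, 0.0]
contact_force: [-0.5, 0.4, -2.1]
width: 0.0554
gripper_force: 30.0
```

```bash
cat > l.py <<'E'
from h import *
go((.6276,-.1865,.031,175.5))
s=cam('wrist');save(s,'l');P=world(s);x=s['pixels'].astype(int);ok=s['depth']>0
o=np.array([.6684,-.1897]);a=np.radians(-4.5);C=(P[...,:2]-o)@np.array([[np.cos(a),-np.sin(a)],[np.sin(a),np.cos(a)]])
k=ok&(P[...,2]>.035)&(P[...,2]<.055)&(np.abs(C[...,1])>.04)&(np.abs(C[...,1])<.09)&(C[...,0]<-.08)&(C[...,0]>-.14)
print('divider',np.percentile(C[k,0],[1,99]),np.median(P[k][:,2]))
y=ok&(x[...,0]>x[...,2]+50)&(np.abs(C[...,1])<.04)&(C[...,0]>-.13)&(C[...,0]<0)&(P[...,2]<.11)&(x[...,1]>x[...,2]+30)
print('meter',y.sum(),np.percentile(C[y,0],[0.2,2,98]),np.percentile(P[y][:,2],[1,5,50,95]))
c=ok&(P[...,2]>.105)&(P[...,2]<.122)&(C[...,0]>-.05)&(C[...,0]<.1)
print('cabtop front',c.sum(),np.percentile(C[c,0],[0,1]) if c.sum() else '')
E
python3 l.py
```

```text
at [ 0.6303 -0.1869  0.0675] yaw 175.84 F [-0.546   0.4315 -2.0982] w 0.0554 30.0 t 24.05 j7 0.95
leg-> (0.6276, -0.1865, 0.031, 175.5) shift [0.0027 0.0002 0.0365] turn 0.34 rows 0.7
divider [-0.1092 -0.1032] 0.04345585425976359
meter 22049 [-0.0906 -0.0904 -0.0016] [0.0662 0.0816 0.0926 0.0937]
cabtop front 3492 [-0.0498 -0.0495]
```

{"name": "arm_command", "arguments": {"targets": [[[0,0.003,0,0.004,0],[0,0.003,0,0.014,0],[0,0.003,0,0.024,0],[0,0.003,0,0.031,0],[0,0.003,0,0.034,0]]]}}

```text
t: 24.6
position: [0.6251, -0.1877, 0.0323]
ee_rot: [0.037, 0.999, -0.0, -0.001]
contact_force: [-0.3, 0.2, -1.6]
width: 0.0557
gripper_force: 30.0
```

{"name": "arm_command", "arguments": {"targets": [[[0,0,0,0.001,0],[0,0,0,0.002,0],[0,0,0,0.003,0],[0,0,0,0.004,0],[0,0,0,0.004,0]]]}}

```text
t: 25.1
position: [0.6262, -0.1877, 0.0298]
ee_rot: [0.037, 0.999, -0.0, 0.0]
contact_force: [0.5, -0.6, -3.5]
width: 0.0554
gripper_force: 30.0
```

```bash
python3 l.py
```

```text
at [ 0.6262 -0.1877  0.0298] yaw 175.76 F [ 0.4985 -0.5627 -3.5293] w 0.0554 30.0 t 25.1 j7 0.91
leg-> (0.6276, -0.1865, 0.031, 175.5) shift [-0.0013  0.0013 -0.0012] turn 0.26 rows 0.0
divider [-0.1093 -0.1033] 0.04342766854014962
meter 23620 [-0.0945 -0.0943 -0.0016] [0.0289 0.0451 0.055  0.0561]
cabtop front 359 [-0.05 -0.05]
```

{"name": "arm_command", "arguments": {"targets": [[[0,0,0,0.001,0],[0,0,0,0.002,0],[0,0,0,0.003,0],[0,0,0,0.003,0]]]}}

```text
t: 25.55
position: [0.6278, -0.1877, 0.0291]
ee_rot: [0.037, 0.999, -0.0, 0.002]
contact_force: [-2.1, -1.5, 9.2]
width: 0.0556
gripper_force: 30.0
```

{"name": "arm_command", "arguments": {"targets": [[[0,0,0,-0.002,0],[0.75,0,0,-0.002,0],[0.9,0,0,-0.002,0],[0.9,0,0,-0.002,0],[0.9,0,0,-0.002,0]]]}}

```text
t: 26.05
position: [0.6262, -0.1875, 0.0286]
ee_rot: [0.037, 0.999, 0.0, -0.0]
contact_force: [-0.2, -0.5, 0.3]
width: 0.0794
gripper_force: 0.0
```

{"name": "arm_command", "arguments": {"targets": [[[0.9,0.002,0,-0.02,0],[0.9,0.005,0,-0.05,0],[0.9,0.005,0,-0.09,0],[0.9,0.005,0,-0.13,0],[0.9,0.005,0,-0.17,0]]]}}

```text
t: 26.55
position: [0.621, -0.1868, 0.2019]
ee_rot: [0.037, 0.999, 0.0, 0.001]
contact_force: [1.1, 0.7, -0.6]
width: 0.0795
gripper_force: 0.0
```

```bash
python3 l.py; python3 -c "
from h import *
go((.5,-.18,.2,135),(.4425,-.172,.2,85.5),(.4425,-.172,.069,85.5))
s=cam('top');save(s,'top9')"
```

```text
at [ 0.621  -0.1868  0.2019] yaw 175.81 F [ 1.1219  0.7267 -0.6456] w 0.0795 0.0 t 26.55 j7 1.05
leg-> (0.6276, -0.1865, 0.031, 175.5) shift [-0.0065  0.0007  0.1709] turn 0.31 rows 3.4
divider [-0.1077 -0.1021] 0.04347912701636519
meter 6104 [-0.094  -0.0937 -0.0017] [0.0337 0.0517 0.0543 0.0556]
cabtop front 16200 [0.0043 0.0049]
at [ 0.6248 -0.1858  0.2092] yaw 175.78 F [2.0147 0.2361 4.0093] w 0.0792 0.0 t 26.6 j7 1.05
leg-> (0.5, -0.18, 0.2, 135) shift [ 0.1249 -0.0034  0.0092] turn 40.78 rows 4.7
leg-> (0.4425, -0.172, 0.2, 85.5) shift [ 0.0463 -0.035  -0.    ] turn 49.5 rows 5.8
leg-> (0.4425, -0.172, 0.069, 85.5) shift [0.    0.    0.131] turn -0.0 rows 2.6
```

View pics/l.png

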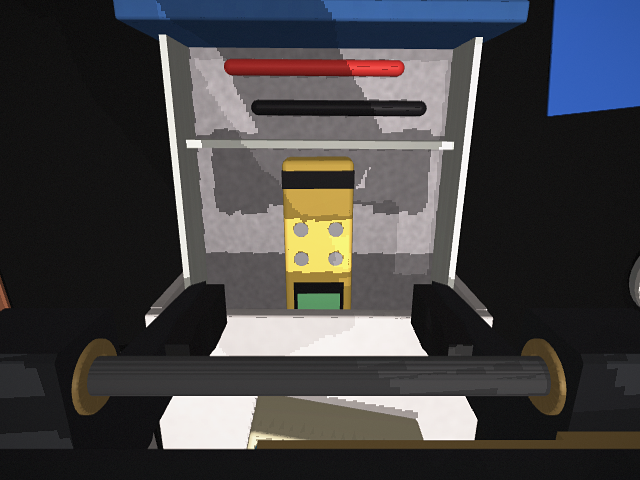

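{"name": "arm_command", "arguments": {"targets": [[[0.25,0.04,-0.001,0,8],[0.25,0.08,-0.002,0,16],[0.25,0.12,-0.003,0,24],[0.25,0.125,-0.003,0,32],[0.25,0.125,-0.003,0,40]]]}}

```text
t: 27.15
position: [0.4939, -0.1812, 0.1993]
ee_rot: [0.379, 0.925, -0.001, -0.001]
contact_force: [0.9, 0.1, -0.9]
width: 0.0418
gripper_force: 0.0
```

{"name": "arm_command", "arguments": {"targets": [[[0.25,0.023,-0.017,0,8],[0.25,0.046,-0.035,0,16],[0.25,0.046,-0.035,0,24],[0.25,0.046,-0.035,0,32],[0.25,0.046,-0.035,0,40]]]}}

```text
t: 27.65
position: [0.4384, -0.1737, 0.1993]
ee_rot: [0.673, 0.74, -0.0, 0.0]
contact_force: [0.2, 0.3, 0.9]
width: 0.0222
gripper_force: 0.0
```

{"name": "arm_command", "arguments": {"targets": [[[0.25,0,0,0,8],[0.25,0,0,0,10.2],[0.25,0,0,0,10.2]]]}}

```text
t: 27.95
position: [0.4388, -0.1737, 0.199]
ee_rot: [0.733, 0.68, -0.0, 0.0]
contact_force: [0.4, 0.6, 0.5]
width: 0.0221
gripper_force: 0.0
```

```bash
python3 -c "
from h import *
go((.443,-.172,.12,85.5),(.443,-.172,.069,85.5))"
```

```text
at [ 0.4388 -0.1737  0.199 ] yaw 85.69 F [0.4081 0.5835 0.4831] w 0.0221 0.0 t 27.95 j7 -0.4
leg-> (0.443, -0.172, 0.12, 85.5) shift [0.002 0.004 0.079] turn 0.19 rows 1.6
leg-> (0.443, -0.172, 0.069, 85.5) shift [0.    0.    0.051] turn -0.0 rows 1.0
```

{"name": "arm_command", "arguments": {"targets": [[[0.25,0.002,0.004,0.03,0],[0.25,0.002,0.004,0.06,0],[0.25,0.002,0.004,0.079,0],[0.25,0.002,0.004,0.079,0]]]}}

```text
t: 28.35
position: [0.4416, -0.1717, 0.1179]
ee_rot: [0.733, 0.68, -0.001, -0.002]
contact_force: [-0.2, 0.1, 0.1]
width: 0.0221
gripper_force: 0.0
```

```bash
python3 -c "
from h import *
go((.443,-.172,.069,85.5))"
```

```text
at [ 0.4416 -0.1717  0.1179] yaw 85.73 F [-0.2339  0.0517  0.0503] w 0.0221 0.0 t 28.35 j7 -0.55
leg-> (0.443, -0.172, 0.069, 85.5) shift [-0.0002  0.0014  0.0489] turn 0.23 rows 1.0
```

{"name": "arm_command", "arguments": {"targets": [[[0.25,0,0.001,0.02,0],[0.25,0,0.001,0.04,0],[0.25,0,0.001,0.048,0],[0.25,0,0.001,0.048,0]]]}}

```text
t: 28.75
position: [0.444, -0.1722, 0.0717]
ee_rot: [0.734, 0.68, -0.0, -0.0]
contact_force: [-0.2, 0.5, 1.0]
width: 0.0221
gripper_force: 0.0
```

{"name": "arm_command", "arguments": {"targets": [[[0,0,0,0,0],[0,0,0,0,0],[0,0,0,0,0],[0,0,0.003,0,0],[0,0,0.008,0,0]]]}}

```text
t: 29.25
position: [0.4512, -0.173, 0.0726]
ee_rot: [0.734, 0.679, -0.001, -0.0]
contact_force: [-2.0, 0.7, 6.9]
width: 0.0092
gripper_force: 30.0
```

{"name": "arm_command", "arguments": {"targets": [[[0,0,0.009,0,0],[0,0,0.02,0,0],[0,0,0.032,0,0],[0,0,0.044,0,0],[0,0,0.056,0,0]]]}}

```text
t: 29.75
position: [0.5073, -0.1775, 0.0726]
ee_rot: [0.734, 0.679, -0.001, -0.0]
contact_force: [-3.0, 0.4, 6.3]
width: 0.0087
gripper_force: 30.0
```

{"name": "arm_command", "arguments": {"targets": [[[0,0,0.012,0,0],[0,0,0.024,0,0],[0,0,0.036,0,0],[0,0,0.048,0,0],[0,0,0.06,0,0]]]}}

```text
t: 30.25
position: [0.5672, -0.1823, 0.0727]
ee_rot: [0.734, 0.679, -0.001, -0.0]
contact_force: [-2.7, -0.0, 5.7]
width: 0.0089
gripper_force: 30.0
```

{"name": "arm_command", "arguments": {"targets": [[[0,0,0.012,0,0],[0,0,0.024,0,0],[0,0,0.035,0,0],[0,0,0.044,0,0],[0,0,0.05,0,0]]]}}

```text
t: 30.75
position: [0.6178, -0.1863, 0.0727]
ee_rot: [0.734, 0.679, -0.0, 0.0]
contact_force: [-2.2, -0.2, 6.1]
width: 0.0086
gripper_force: 30.0
```

Moved 0.174 so far; continue gently to the stop.

{"name": "arm_command", "arguments": {"targets": [[[0,0,0.004,0,0],[0,0,0.008,0,0],[0,0,0.011,0,0],[0,0,0.014,0,0],[0,0,0.016,0,0]]]}}

```text
t: 31.25
position: [0.6268, -0.1871, 0.0725]
ee_rot: [0.734, 0.679, -0.006, -0.004]
contact_force: [-20.1, 1.9, 21.5]
width: 0.0089
gripper_force: 30.0
```

{"name": "arm_command", "arguments": {"targets": [[[0,0,0.002,0,0],[0,0,0.004,0,0],[0,0,0.004,0,0]]]}}

```text
t: 31.55
position: [0.6268, -0.1871, 0.0724]
ee_rot: [0.734, 0.679, -0.009, -0.007]
contact_force: [-24.7, 2.8, 25.7]
width: 0.0085
gripper_force: 30.0
```

{"name": "arm_command", "arguments": {"targets": [[[0,0,-0.005,0,0],[0,0,-0.009,0,0],[0.25,0,-0.009,0,0],[0.25,0,-0.009,0,0],[0.25,0,-0.009,0,0]]]}}

```text
t: 32.05
position: [0.629, -0.1866, 0.0716]
ee_rot: [0.734, 0.679, 0.0, 0.0]
contact_force: [0.9, -0.8, 0.4]
width: 0.0217
gripper_force: 0.0
```

{"name": "arm_command", "arguments": {"targets": [[[0.25,0,0,-0.02,0],[0.25,0,0,-0.06,0],[0.25,0,0,-0.1,0],[0.25,0,0,-0.14,0],[0.25,0,-0.03,-0.16,0]]]}}

```text
t: 32.55
position: [0.6035, -0.1834, 0.2354]
ee_rot: [0.734, 0.679, 0.004, 0.003]
contact_force: [-0.7, 0.8, -0.0]
width: 0.0222
gripper_force: 0.0
```

{"name": "arm_command", "arguments": {"targets": [[[0.25,0,-0.03,-0.02,0],[0.25,0,-0.06,-0.03,0],[0.25,0,-0.08,-0.05,0],[0.25,0,-0.08,-0.05,0]]]}}

```text
t: 32.95
position: [0.5181, -0.1783, 0.2839]
ee_rot: [0.734, 0.679, 0.0, 0.001]
contact_force: [0.6, -0.3, 0.7]
width: 0.0218
gripper_force: 0.0
```

```bash
cat > m.py <<'E'
from h import *
go()
s=cam('wrist');P=world(s).reshape(-1,3);P=P[s['depth'].ravel()>0]
o=np.array([.6684,-.1897]);a=np.radians(-4.5);C=(P[:,:2]-o)@np.array([[np.cos(a),-np.sin(a)],[np.sin(a),np.cos(a)]])
for t,l,h in [('panel',.097,.1075),('cab',.111,.121)]:
    k=(P[:,2]>l)&(P[:,2]<h)&(np.abs(C[:,1])<.1)&(C[:,0]>-.1)&(C[:,0]<.1); print(t,k.sum(),np.percentile(C[k,0],[1,50,99]))
t=cam('scene');save(t,'sf');im=cv2.resize(t['pixels'][120:440,150:470,::-1],(600,600),interpolation=3);cv2.imwrite('pics/sf1.png',im)
E
python3 m.py
```

```text
at [ 0.5181 -0.1783  0.2839] yaw 85.55 F [ 0.5865 -0.2928  0.6502] w 0.0218 0.0 t 32.95 j7 -0.28
panel 3482 [-0.0071 -0.0019  0.0058]
cab 22822 [0.0053 0.0456 0.0974]
```

View pics/sf1.png

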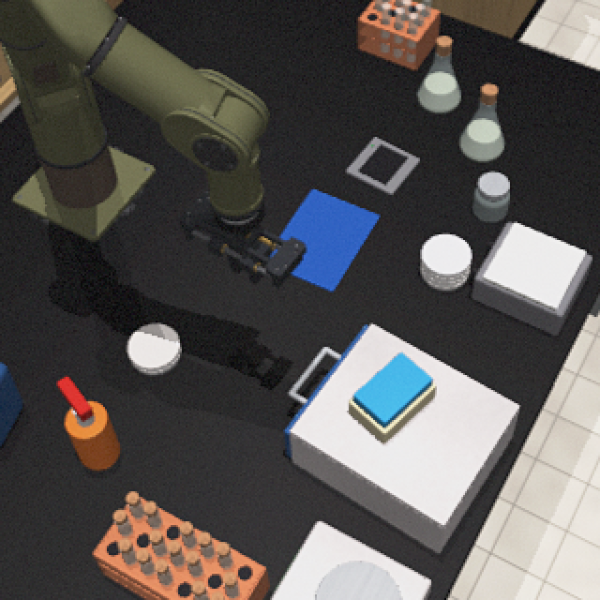

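The picture shows the drawer shut (panel flush at about (330,390), handle at (318,375)), the mat and charger empty, and the other things where they were.

```bash
python3 -c "
from workcell import *
print(hand_in())"
```

```text
the job is handed in; nothing more can be done
None
```

The job is handed in, finished at about 33 s: the meter was laid on the mat and released, then placed flat, display up and head to the back, in the drawer's rear compartment; the drawer is fully shut, and the final picture shows the other things where they were.

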